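# Tighten the glue press on its free-spinning turntable

## Robot

A 6-joint arm with a two-finger parallel gripper is mounted at the origin on the work surface. World frame = base frame: x ahead of the robot, y to its left, z up, the work surface at z = 0. Lengths are in mm, angles in rad, forces in N, time in s.
With the tool pointing down it reaches from about 350 to 975 mm from the base axis. Payload 7.1 kg.
Tool frame: the origin (TCP) lies between the finger pads; the fingertips stand 19 mm ahead of it and the grasp point (between the pads) is the TCP; y points along the fingers, z is the direction in which the jaws open and shut, and the axes are right-handed (so a half turn about y gives the same grasp; the last joint's range is limited). The gripper opens to 88 mm and grips with 3 to 60 N. Pads are 20 mm wide; open, the fingers measure 115 mm over their backs; the gripper's body (75 mm by 178 mm) begins 61 mm behind the grasp point.
Start: joints at [1.281, 0.423, 1.63, -0, 1.089, -0.019], TCP at [167.157, 602.215, 241.675] pointing down, gripper open.
Joint ranges: [-3, 3], [-0.9, 2.11], [0.09, 2.58], [-1.31, 4.45], [0.11, 2.69], [-2.54, 2.54]. Speed limits (rad/s): [2.39, 2.39, 3.01, 3.14, 3.14, 3.14].

## Interface

Orientations are given as a rotation vector (axis times angle).
In Python, from workcell import ctrl gives the robot as it stands.
- The arm moves only by the tool servo_tool, never from a script. Its argument "moves" is text: rows parted by semicolons, each of 6 numbers parted by spaces: the shift along the world's x, y, z in m, then the turn, a rotation vector about the world's x, y, z in degrees. A call has 1 to 8 rows; each row is the pose to reach, as a shift and turn from the pose commanded when the call began; what a row does not reach only later rows make up. A row lasts 1/8 s, in which the tool goes at most 62.5 mm and 10.7 degrees, less where a joint would pass 70% of its speed; a pose out of reach is approached as far as the arm can. A call with a gripper value outside its range is refused whole. "hand" is the closure in counts, from 0 (fully open) to 255 (shut), set as the call begins (left out, the last holds). The fingers move at their own pace and stop on an object; the grip force is fixed at half the most. Time passes only in rows, so rows that repeat a pose let the fingers close. It gives the time, the measured TCP pose, the force and the opening at its end, in the units of the state.
- ctrl.get_obs(): the state, without advancing time (a new reading comes with each control period).
- ctrl.get_image(name): name is "scene" or "top" or "wrist"; returns a dict with "pixels" (384x512x3 uint8, red, green, blue), "depth" (384x512 float32, mm along the optical axis (not along the pixel's ray), 0 where there is no reading), "vertical_fov" (degrees; the focal length in pixels is half the picture's height over the tangent of half this angle, whatever the lens; pixels are square), "cx", "cy" (the principal point, pixels), "xyz" and "attitude" of the camera in the world; the wrist camera has in their place "T_tool_cam" (4x4, takes a point from camera to tool coordinates, whose origin is the TCP and whose axes are the tool frame's). Camera axes: x right, y up, looking along -z (the intrinsics and any distortion apply to the point x, -y, -z); pixel columns grow to the right and rows downward; lengths in mm; the calibration is good to about 2 mm. A picture is of the moment at which its call begins: read the wrist's pose just before it.
- ctrl.close_job(): hands the job in, once; it reports no verdict.
The state is a dict: "t": time; "qpos": joint angles; "qvel": joint speeds; "joint_torque": joint torques, N m; "ee_pos": TCP position; "orientation": TCP orientation; "ft_force": force on the tool from outside, world axes, zero at the start; "moment": the same for the moment, N m; "width": finger opening in mm.
Only numpy, scipy, OpenCV 4.12 (cv2) and the standard library are available. Lean on these libraries where they do the work, as an engineer would, in place of code of your own. Each camera call takes 0.05 s, during which the arm holds its last target.

## Task

The little screw press on the turntable still has to be tightened on its freshly glued red panel. The turntable spins freely with the knob unless it is pushed down onto its brake, so press the orange knob gently down and, keeping it pressed, turn it clockwise (seen from above) until it is fully tight against its stop, re-gripping as often as needed. Then let go so that the turntable springs back up, and leave everything else on the bench where it is.

Things in the scene. Friction and masses are not known exactly. Their poses are not given: they have to be found in the camera images.
- knob_grip (a point): Centre of the knob's upright orange grip bar, on the vertical turning axis, 159 mm above the bench when up. Bar: 58 mm long (point's x), 16 mm thick (y), 30 mm tall (15 mm above and below this point). It stands on the knob's own black round skirt, 68 mm across, top 15 mm below this point: fingertips straddling the bar can push down on it. White stripe: +x end of the bar.
- knob (a joint): Angle of the knob relative to the press (rad): 0 fully loose, growing clockwise from above, 2.0 fully tight (hard stop; the white stripe then points at the red mark on the crossbar). It needs about 0.09 N m to turn, far more than spins the unpressed turntable, and stays where it is left.
- crossbar (a point): Centre of the top of the press's steel crossbar (184 x 30 mm, long along y), 27 mm below the knob's centre and 4 mm below the skirt, on two steel posts 78 mm either side of the axis. It turns with the turntable. The red mark lies 45 mm out along -y.
- wheel (a joint): Angle of the turntable with press and panel on it (rad), growing clockwise from above, no stops; when up it spins almost freely (0.008 N m). Plywood disc 200 mm across, underside 44 mm above the bench when up, with a 120 mm square red panel on it.
- head (a joint): How far turntable, press and knob are pressed down (m): 0 up on a spring, 0.004 touching the rubber brake, 0.011 end. Moves from about 3 N, is on the brake at 4 to 6 N, then 1.8 N more per mm. The brake then holds roughly 0.11 N m, and 0.08 N m more per mm beyond 0.004; press to 0.007 to 0.009 (11 to 15 N) and keep it there while turning.
- base_center (a point): Centre of the underside of the grey round foot (150 mm across, fixed to the bench), on the same vertical axis as the knob.
- green_block: Bystander: wooden panel with green face, 200 x 160 x 42 mm, origin at the centre of its underside.
- brayer: Bystander: ink roller with wooden handle lying on the bench, 190 mm long, 36 mm high.
- ink_jar: Bystander: ink jar, 64 mm across, 75 mm tall, origin under its centre.
- ink_can: Bystander: ink can, 72 mm across, 100 mm tall, origin under its centre.
- water_cup: Bystander: clear cup, 76 mm across, 90 mm tall, origin under its centre.
- palette_knife: Bystander: palette knife lying on the bench.
- brush: Bystander: brush lying on the bench.
Not all that is in view belongs to the job. Of the things that look like the part that bears knob_grip, the largest one is meant.

How it is judged (in metres and radians):
On the way:
1. the knob is pressed so that the turntable sits down on its brake (value of joint head above 0.004 m), for 0.2 s.
At the end, for the whole second after the job is handed in: The knob is tight (at least 1.8 of its 2.0 rad) and at rest, and the turntable is released and back up (pressed less than 2 mm), with nothing touching it (value of joint knob above 1.8 rad and value of joint head below 0.002 m and velocity of joint knob below 0.1 rad/s and contact force between the fingers and base below 0.1 N).
It fails at once if a bystander (green block, brayer, ink jar, ink can, cup, palette knife or brush) is pushed more than 4 cm from its place (distance of any of green_block, brayer, ink_jar, ink_can, water_cup, palette_knife, brush from where it was at the start of the episode above 0.04 m).
It also fails if it takes over 64 s, if anything falls off the work surface, if the arm or the gripper's body presses on something with over 40 N, if the wrist force passes 120 N, or if a joint passes its speed limit or range.

## Working session

There is one attempt and no reset: what is moved stays moved. The work goes in short steps, Python scripts to look and compute and a tool call to move; the robot and the scene stay as the last step left them, time stands still between calls to the robot, and variables do not carry over. Pictures are saved under pics/ and viewed, and the job is handed in when it is done.

Besides the shell and the picture viewer there is one more tool, called as name(argument=value, ...), one argument or row to a line, values as JSON. servo_tool: Moves the arm, as the interface text tells. Its arguments: {"type":"object","properties":{"moves":{"type":"string"},"hand":{"type":"number"}},"required":["moves"]}

```bash
mkdir -p pics; ls; cat > h.py <<'E'
import numpy as np,cv2
from workcell import ctrl
from scipy.spatial.transform import Rotation as R
def snap(n,f):
    o=ctrl.get_obs(); im=ctrl.get_image(n)
    np.savez('pics/'+f+'.npz',**{k:np.asarray(v) for k,v in im.items()},ee=o['ee_pos'],ori=o['orientation'])
    cv2.imwrite('pics/'+f+'.png',im['pixels'][:,:,::-1]); return im
E
python3 - <<'E'
from h import *
print(ctrl.get_obs())
for n in('scene','top','wrist'):
    im=snap(n,n+'0')
    print(n,{k:v for k,v in im.items() if k not in('pixels','depth')})
E
```

```text
pics
{'t': 0.0, 'qpos': array([ 1.28100651e+00,  4.23840243e-01,  1.63069903e+00,  1.54220012e-05,
        1.08857533e+00, -1.90032585e-02]), 'qvel': array([ 0.00078269, -0.00042768,  0.00127867, -0.00067092, -0.00010246,
       -0.00033675]), 'joint_torque': array([ 1.92716194e-03, -5.44618142e+01, -2.73647600e+01,  6.44974876e-02,
        2.27526360e-02, -1.34211159e-04]), 'ee_pos': array([167.00322563, 601.72646134, 240.89849373]), 'orientation': array([-1.56182781,  0.21280218, -0.21241228]), 'ft_force': array([ 0.24342401, -1.30733744, -0.40143215]), 'moment': array([-0.00050071,  0.03467434,  0.04396268]), 'width': 87.72514057942354}
scene {'vertical_fov': 56.379634339411886, 'cx': 252.04653886843872, 'cy': 187.50773430226621, 'xyz': array([ 994.45454159, -527.63592302, 1009.28720247]), 'attitude': array([0.63951383, 0.22363812, 0.67027159])}
top {'vertical_fov': 43.72043141013659, 'cx': 257.5787970175781, 'cy': 186.06133031610335, 'xyz': array([ 306.28211017,   -2.62421091, 1565.91666248]), 'attitude': array([ 0.11100231, -0.11676301, -1.57833189])}
wrist {'vertical_fov': 62.764620211143935, 'cx': 254.510076701514, 'cy': 196.18096948700233, 'T_tool_cam': array([[-6.27134451e-04, -9.53844371e-01, -3.00300720e-01,
        -8.36139421e+01],
       [ 7.80365997e-04,  3.00300221e-01, -9.53844415e-01,
        -1.43207240e+02],
       [ 9.99999499e-01, -8.32533164e-04,  5.56019099e-04,
         2.45097828e-01],
       [ 0.00000000e+00,  0.00000000e+00,  0.00000000e+00,
         1.00000000e+00]])}
```

View pics/scene0.png

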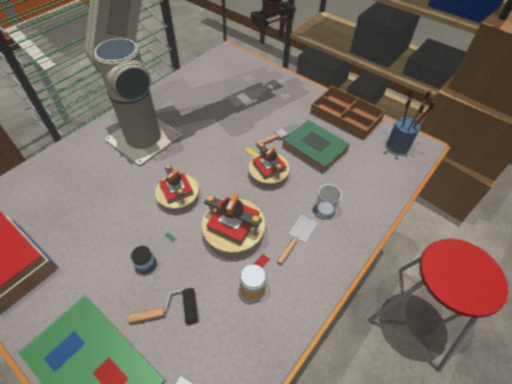

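View pics/top0.png

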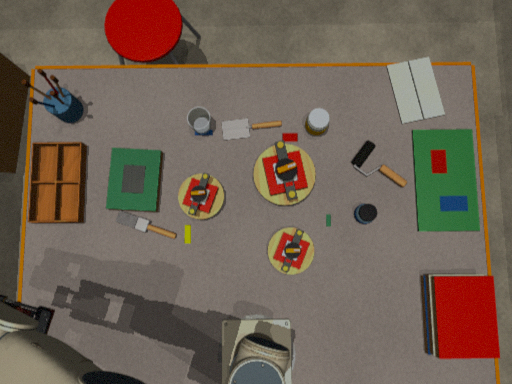

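View pics/wrist0.png

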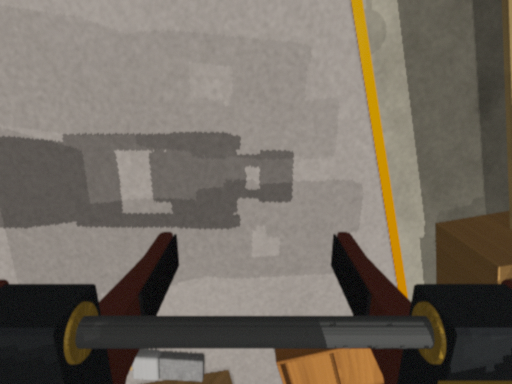

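The scene holds three look-alike presses. In the top view they are at about (285,173), (201,195) and (291,250). The one at (285,173) has the largest disc (about 62 px against 46 px), so it is the one meant. I'll enlarge it and measure it.

```bash
cat >> h.py <<'E'
def load(f): return dict(np.load('pics/'+f+'.npz'))
def campose(d):
    if 'xyz' in d: return R.from_rotvec(d['attitude']).as_matrix(),d['xyz']
    T=d['T_tool_cam']; Rt=R.from_rotvec(d['ori']).as_matrix()
    return Rt@T[:3,:3], Rt@T[:3,3]+d['ee']
def cloud(d):
    h,w=d['depth'].shape; f=h/2/np.tan(np.radians(float(d['vertical_fov']))/2)
    v,u=np.mgrid[:h,:w]; z=d['depth'].astype(float)
    p=np.stack([(u-d['cx'])/f*z,-(v-d['cy'])/f*z,-z],-1)
    M,t=campose(d); P=p@M.T+t; P[z<=0]=np.nan; return P
E
python3 - <<'E'
from h import *
top=load('top0'); sc=load('scene0')
a=cv2.resize(top['pixels'][135:215,245:325,::-1],(560,560),interpolation=cv2.INTER_CUBIC)
cv2.imwrite('pics/crop_top.png',a)
for n,d,(u0,u1,v0,v1) in(('top',top,(245,325,130,215)),('scene',sc,(195,275,185,260))):
    P=cloud(d); hsv=cv2.cvtColor(d['pixels'],cv2.COLOR_RGB2HSV)
    sub=P[v0:v1,u0:u1].reshape(-1,3); hs=hsv[v0:v1,u0:u1].reshape(-1,3)
    print(n,'z pct',np.nanpercentile(sub[:,2],[0,5,50,95,99,100]))
    k=sub[:,2]>155; print('top pts',k.sum(),np.nanmean(sub[k],0),hs[k].mean(0))
    k=(hs[:,0]>8)&(hs[:,0]<18)&(hs[:,1]>130)&(sub[:,2]>120); print('orange',k.sum(),np.nanmean(sub[k],0))
    k=(sub[:,2]>40)&(sub[:,2]<62); q=sub[k][:,:2].astype(np.float32); print('disc',cv2.minEnclosingCircle(q))
for p in ((201,195),(291,250)):print(cloud(top)[p[1],p[0]])
for nm,p in (('jar',(366,213)),('can',(318,122)),('cup',(200,121)),('roller',(363,153))): print(nm,cloud(top)[p[1],p[0]])
E
```

```text
top z pct [-12.10317145  -5.15989824   4.75613246 141.85963661 172.28078656
 180.2960627 ]
top pts 121 [563.34065689 -94.30958093 171.93991514] [ 20.83471074 204.47933884 142.04958678]
orange 55 [565.39369194 -96.70523452 160.94131081]
disc ((600.824951171875, -124.74347686767578), 147.1867218017578)
scene z pct [ -8.22507895  -3.51300055   3.63702903 142.24222531 172.28909104
 176.28470513]
top pts 130 [570.97993936 -98.49716369 169.91551301] [ 11.84615385 123.66923077 170.27692308]
orange 91 [573.22639273 -98.70578791 165.73460962]
disc ((512.134033203125, -84.38285827636719), 156.56307983398438)
[492.12604939 164.08856644 114.34750816]
[ 322.44925899 -106.53677298  127.73394862]
jar [ 435.07183003 -347.01474083   75.47102474]
can [ 724.56751344 -203.16535658   92.77029086]
cup [757.09091817 181.66401706   4.3293905 ]
roller [ 635.15228891 -355.1348737    34.85741453]
```

View pics/crop_top.png

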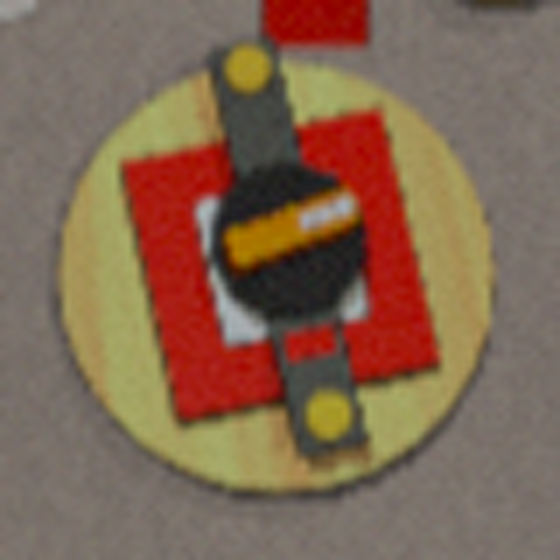

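Only the press at (285,173) has the large disc. The crop shows the orange bar with its white stripe pointing right (crop 330,208) and the red mark below (crop 312,342). Next I work out the yaw.

```bash
python3 - <<'E'
from h import *
o=ctrl.get_obs(); M=R.from_rotvec(o['orientation']).as_matrix(); print(M.round(3))
print('jaw yaw',np.degrees(np.arctan2(M[1,2],M[0,2])))
top=load('top0');P=cloud(top)
f=192/np.tan(np.radians(float(top['vertical_fov']))/2)
Mr,t=campose(top)
def at(u,v,z):
    r=Mr@np.array([(u-top['cx'])/f,-(v-top['cy'])/f,-1]); return t+r*(z-t[2])/r[2]
c=lambda x,y,z: at(245+x/7-.5+.07,135+y/7-.5+.07,z)
a=c(225,252,174);b=c(355,200,174);print('bar',a,b,(a+b)/2,np.degrees(np.arctan2(*(b-a)[1::-1])),np.linalg.norm(b-a))
print('skirt',c(292,240,144)); 
p=c(248,68,132);q=c(328,412,132);print('xbar',(p+q)/2,np.degrees(np.arctan2(*(q-p)[1::-1])),np.linalg.norm(q-p))
print('disc',c(278,277,50))
E
```

```text
[[ 0.964 -0.     0.267]
 [-0.267 -0.001  0.964]
 [ 0.    -1.    -0.001]]
jaw yaw 74.48468109175836
bar [554.89333357 -65.83748116 174.        ] [ 576.65847474 -121.19322382  174.        ] [565.77590416 -93.51535249 174.        ] -68.5359084184246 59.48091807686287
skirt [565.2098384  -96.18451107 144.        ]
xbar [567.98363389 -95.11476898 132.        ] -168.18216707844007 155.63315220588004
disc [565.14063996 -95.60707738  50.        ]
```

servo_tool(
  moves="0.02 -0.035 0.004 0 0 -2; 0.05 -0.087 0.01 0 0 -6; 0.08 -0.14 0.02 0 0 -10; 0.11 -0.192 0.03 0 0 -14; 0.14 -0.245 0.03 0 0 -18; 0.17 -0.297 0.03 0 0 -22; 0.2 -0.349 0.03 0 0 -26; 0.23 -0.401 0.03 0 0 -30",
  hand=100,
)

```text
t: 1.15
ee_pos: [397.8, 199.4, 271.8]
orientation: [-1.479, 0.622, -0.623]
ft_force: [0.3, 1.0, 0.2]
width: 53.4
```

servo_tool(
  moves="0.03 -0.052 0 0 0 -4; 0.06 -0.105 0 0 0 -8; 0.09 -0.157 0 0 0 -12; 0.12 -0.209 0 0 0 -16; 0.145 -0.253 0 0 0 -20; 0.162 -0.285 0 0 0 -22; 0.169 -0.297 0 0 0 -23; 0.169 -0.297 0 0 0 -23",
)

```text
t: 2.15
ee_pos: [566.0, -95.8, 271.3]
orientation: [-1.363, 0.93, -0.929]
ft_force: [-0.2, -0.3, 0.3]
width: 53.0
```

```bash
python3 - <<'E'
from h import *
snap('wrist','wrist1'); o=ctrl.get_obs(); print(o['t'],o['ee_pos'],o['ft_force'],o['moment'],o['qpos'],o['width'])
E
```

```text
2.2 [565.60026936 -95.1356931  271.35163008] [-0.17327851  1.1524956  -0.11353147] [-0.07610161  0.05081471  0.00631962] [-1.87547560e-01  3.14932331e-01  1.71860428e+00  3.41052622e-04
  1.10912059e+00 -5.63037788e-01] 53.54681243030989
```

View pics/wrist1.png

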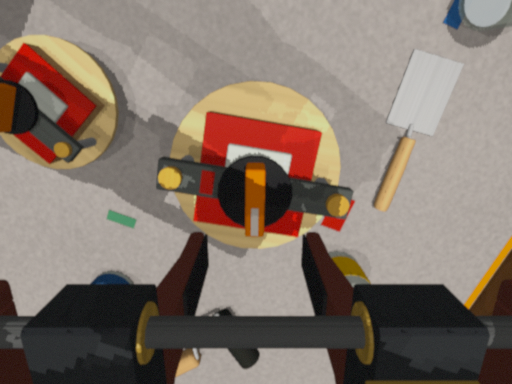

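The wrist view shows the knob centred at (256,192). The orange bar is upright, nearly parallel to the finger gap, with its stripe end at (254,222) and the red mark at (207,183). Both views are now used to refine.

```bash
python3 - <<'E'
from h import *
d=load('wrist1');P=cloud(d)
a=cv2.resize(d['pixels'][150:250,190:330,::-1],(784,560),interpolation=cv2.INTER_CUBIC);cv2.imwrite('pics/crop_w1.png',a)
s=P[140:250,150:360].reshape(-1,3); hs=cv2.cvtColor(d['pixels'],cv2.COLOR_RGB2HSV)[140:250,150:360].reshape(-1,3)
near=np.hypot(s[:,0]-566,s[:,1]+96)<60
k=(s[:,2]>165)&(s[:,2]<190)&near; q=s[k]; print('bar',k.sum(),q.mean(0),np.median(q[:,2]));(c,wh,an)=cv2.minAreaRect(q[:,:2].astype(np.float32));print(c,wh,an)
e=np.linalg.eigh(np.cov(q[:,:2].T))[1][:,1];print('yaw',np.degrees(np.arctan2(e[1],e[0])))
k=(s[:,2]>139)&(s[:,2]<152)&near;print('skirt',k.sum(),np.median(s[k,2]),cv2.minEnclosingCircle(s[k][:,:2].astype(np.float32)))
k=(s[:,2]>42)&(s[:,2]<60);print('disc',cv2.minEnclosingCircle(s[k][:,:2].astype(np.float32)))
k=(s[:,2]>165)&near
M=R.from_rotvec(d['ori']).as_matrix(); print('jaw yaw',np.degrees(np.arctan2(M[1,2],M[0,2])),M[:,1])
E
```

```text
bar 1362 [564.32091659 -93.19395197 174.01953175] 174.1836141508478
(565.3304443359375, -95.07107543945312) (15.951693534851074, 57.88114547729492) 20.928895950317383
yaw 110.49983853774174
skirt 2990 144.27441642877085 ((565.1027221679688, -95.54385375976562), 34.06801223754883)
disc ((565.47216796875, -96.10144805908203), 99.65412902832031)
jaw yaw 21.4446463682286 [-7.49466323e-04  4.02319409e-04 -9.99999638e-01]
```

View pics/crop_w1.png

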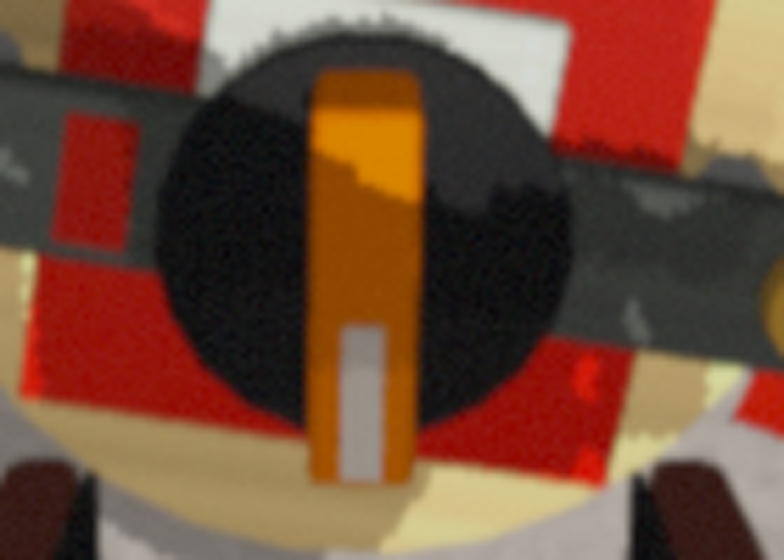

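servo_tool(
  moves="0 0 -0.02 0 0 -0.5; 0 0 -0.05 0 0 -0.5; 0 0 -0.075 0 0 -0.5; 0 0 -0.09 0 0 -0.5; 0 0 -0.1 0 0 -0.5; 0 0 -0.105 0 0 -0.5; 0 0 -0.105 0 0 -0.5",
  hand=135,
)

```text
t: 3.08
ee_pos: [566.3, -95.7, 166.9]
orientation: [-1.36, 0.935, -0.935]
ft_force: [-0.8, 0.1, -0.1]
width: 41.2
```

servo_tool(
  moves="0 0 0 0 0 0; 0 0 0 0 0 0; 0 0 0 0 0 0; 0 0 0 0 0 0; 0 0 0 0 0 0; 0 0 0 0 0 0",
  hand=255,
)

```text
t: 3.82
ee_pos: [566.2, -95.9, 166.8]
orientation: [-1.361, 0.935, -0.935]
ft_force: [-0.6, -1.1, 2.5]
width: 16.0
```

```bash
python3 - <<'E'
from h import *
snap('scene','scene2'); o=ctrl.get_obs(); print(o['t'],o['ee_pos'],o['ft_force'],o['moment'],o['width'])
E
```

```text
3.875 [566.17495953 -95.86586653 166.76004156] [-0.92874812 -0.23086093  2.49280007] [-0.27209855  0.27629996  0.05973074] 15.990048340331064
```

Gripped at 16.0 mm, the bar's thickness. Now I press down in small steps.

servo_tool(
  moves="0 0 -0.002 0 0 0; 0 0 -0.004 0 0 0; 0 0 -0.004 0 0 0",
)

```text
t: 4.25
ee_pos: [566.2, -95.8, 162.7]
orientation: [-1.361, 0.935, -0.935]
ft_force: [-1.4, -1.3, 6.4]
width: 16.3
```

servo_tool(
  moves="0 0 -0.002 0 0 0; 0 0 -0.003 0 0 0; 0 0 -0.003 0 0 0",
)

```text
t: 4.62
ee_pos: [566.3, -95.9, 160.3]
orientation: [-1.361, 0.935, -0.936]
ft_force: [-3.5, -2.0, 11.0]
width: 16.3
```

servo_tool(
  moves="0 0 -0.001 0 0 0; 0 0 -0.001 0 0 0; 0 0 -0.001 0 0 -3; 0 0 -0.001 0 0 -6; 0 0 -0.001 0 0 -9; 0 0 -0.001 0 0 -12; 0 0 -0.001 0 0 -15; 0 0 -0.001 0 0 -15",
)

```text
t: 5.62
ee_pos: [566.3, -95.9, 159.5]
orientation: [-1.257, 1.132, -1.133]
ft_force: [-4.4, 0.1, 12.2]
width: 16.0
```

```bash
python3 - <<'E'
from h import *
snap('wrist','wrist3');snap('top','top3'); o=ctrl.get_obs(); print(o['t'],o['ee_pos'],o['ft_force'],o['moment'],o['width'])
a=load('wrist3')['pixels'][:,:,::-1];b=load('top3')['pixels'][120:220,235:335,::-1]
cv2.imwrite('pics/c3.png',np.hstack([cv2.resize(a,(400,300)),cv2.resize(b,(300,300),interpolation=cv2.INTER_CUBIC)]))
E
```

```text
5.725 [566.27895031 -95.90345417 159.52098233] [-3.83078964 -1.73429911 12.08556884] [-0.32901717  0.88086546 -0.14054747] 15.723096584050609
```

View pics/c3.png

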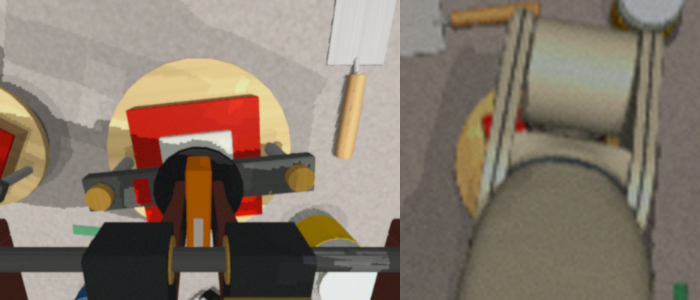

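The wrist view shows the crossbar now rising to the right relative to the bar (97,197 to 300,178), so the knob is turning against the braked press. I keep turning.

servo_tool(
  moves="0 0 0 0 0 -4; 0 0 0 0 0 -9; 0 0 0 0 0 -14; 0 0 0 0 0 -19; 0 0 0 0 0 -24; 0 0 0 0 0 -29; 0 0 0 0 0 -34; 0 0 0 0 0 -38",
)

```text
t: 6.72
ee_pos: [566.1, -95.9, 159.4]
orientation: [-0.89, 1.609, -1.609]
ft_force: [-4.5, -0.1, 12.0]
width: 15.5
```

servo_tool(
  moves="0 0 0 0 0 -4; 0 0 0 0 0 -9; 0 0 0 0 0 -14; 0 0 0 0 0 -19; 0 0 0 0 0 -24; 0 0 0 0 0 -29; 0 0 0 0 0 -32; 0 0 0 0 0 -32",
)

```text
t: 7.72
ee_pos: [566.0, -95.8, 159.4]
orientation: [-0.454, 1.97, -1.97]
ft_force: [-5.2, -0.7, 11.7]
width: 16.2
```

```bash
python3 - <<'E'
from h import *
snap('wrist','wrist4'); o=ctrl.get_obs(); print(o['t'],o['ee_pos'],o['ft_force'],o['moment'],o['width'],o['qpos'])
M=R.from_rotvec(o['orientation']).as_matrix(); print('jaw yaw',np.degrees(np.arctan2(M[1,2],M[0,2])))
E
```

```text
7.775 [565.98167111 -95.76931551 159.40865395] [-4.94314251  0.68019881 12.87464189] [-0.20679701  1.10967885 -0.08881731] 16.143179594754976 [-1.88327262e-01  4.57029432e-01  1.80138737e+00 -6.75423316e-05
  8.83535679e-01  9.29174810e-01]
jaw yaw -64.02569822646856
```

View pics/wrist4.png

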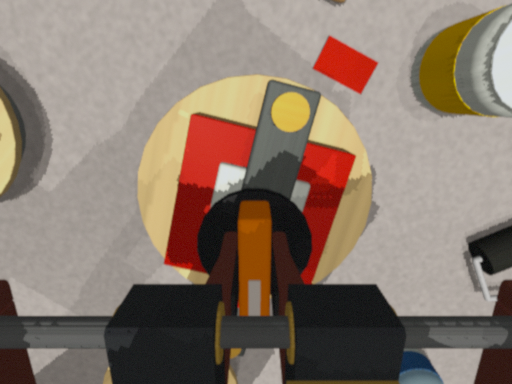

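The crossbar leans right of the bar by roughly 15° (its end is at 290,112), which matches my estimate of 15° remaining. I continue slowly and watch the moment.

servo_tool(
  moves="0 0 0 0 0 -3; 0 0 0 0 0 -6; 0 0 0 0 0 -9; 0 0 0 0 0 -11; 0 0 0 0 0 -11",
)

```text
t: 8.4
ee_pos: [565.9, -95.7, 159.4]
orientation: [-0.274, 2.082, -2.082]
ft_force: [-5.1, -0.4, 12.0]
width: 15.8
```

```bash
python3 - <<'E'
from h import *
o=ctrl.get_obs(); print(o['ee_pos'],o['ft_force'],o['moment'],o['joint_torque'][5])
E
```

```text
[565.90660894 -95.71178301 159.36689783] [-5.10439455 -0.35231269 12.01975554] [-0.09337704  1.16905397 -0.07003627] 0.11248157126829028
```

servo_tool(
  moves="0 0 0 0 0 -2; 0 0 0 0 0 -4; 0 0 0 0 0 -5; 0 0 0 0 0 -5",
)

```text
t: 8.9
ee_pos: [565.9, -95.7, 159.4]
orientation: [-0.187, 2.13, -2.13]
ft_force: [-4.0, 0.4, 11.8]
width: 16.1
```

```bash
python3 - <<'E'
from h import *
snap('wrist','wrist5')
o=ctrl.get_obs(); print(o['ee_pos'],o['ft_force'],o['moment'],o['joint_torque'][5])
M=R.from_rotvec(o['orientation']).as_matrix(); print('jaw yaw',np.degrees(np.arctan2(M[1,2],M[0,2])))
E
```

```text
[565.97817425 -95.70943073 159.43173843] [-4.64154531 -0.42023389 11.78828167] [-0.11272929  1.20173468  0.08145217] 0.0937324552796781
jaw yaw -80.00044896134946
```

View pics/wrist5.png

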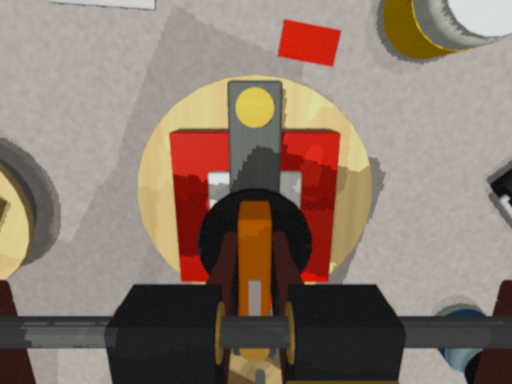

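The bar is now in line with the crossbar (its end at 255,105), so the knob is about at the stop. A small extra turn will confirm it by the torque.

servo_tool(
  moves="0 0 0 0 0 -1; 0 0 0 0 0 -2; 0 0 0 0 0 -3; 0 0 0 0 0 -3",
)

```text
t: 9.45
ee_pos: [565.9, -95.7, 159.4]
orientation: [-0.133, 2.159, -2.159]
ft_force: [-3.2, 0.1, 12.5]
width: 15.6
```

```bash
python3 - <<'E'
from h import *
o=ctrl.get_obs(); print(o['ee_pos'],o['ft_force'],o['moment'],o['joint_torque'][5])
M=R.from_rotvec(o['orientation']).as_matrix(); print('jaw yaw',np.degrees(np.arctan2(M[1,2],M[0,2])))
E
```

```text
[565.92806321 -95.68647534 159.38555084] [-3.21616809  0.06724877 12.50711957] [-0.05436821  1.17942707  0.1114289 ] 0.1605369569733739
jaw yaw -83.00351363661716
```

servo_tool(
  moves="0 0 0.002 0 0 0; 0 0 0.004 0 0 0; 0 0 0.006 0 0 0; 0 0 0.007 0 0 0; 0 0 0.007 0 0 0",
)

```text
t: 10.07
ee_pos: [565.8, -95.7, 165.5]
orientation: [-0.133, 2.159, -2.159]
ft_force: [-2.8, -0.6, 2.8]
width: 15.6
```

servo_tool(
  moves="0 0 0 0 0 0; 0 0 0 0 0 0; 0 0 0 0 0 0; 0 0 0 0 0 0",
  hand=120,
)

```text
t: 10.58
ee_pos: [566.2, -95.8, 165.6]
orientation: [-0.132, 2.159, -2.158]
ft_force: [0.2, 0.2, 0.5]
width: 46.2
```

servo_tool(
  moves="0 0 0.005 0 0 0; 0 0 0.02 0 0 0; 0 0 0.045 0 0 0; 0 0 0.075 0 0 0; 0 0 0.1 0 0 0; 0 0 0.105 0 0 0; 0 0 0.105 0 0 0",
)

```text
t: 11.45
ee_pos: [566.1, -95.8, 270.9]
orientation: [-0.131, 2.158, -2.158]
ft_force: [-0.1, 0.4, -0.9]
width: 46.1
```

```bash
python3 - <<'E'
from h import *
snap('wrist','wrist6'); d=load('wrist6'); P=cloud(d); o=ctrl.get_obs(); print(o['t'],o['ee_pos'],o['ft_force'])
s=P[100:260,150:360].reshape(-1,3); near=np.hypot(s[:,0]-566,s[:,1]+96)<60
k=(s[:,2]>165)&(s[:,2]<190)&near;q=s[k];print(cv2.minAreaRect(q[:,:2].astype(np.float32)),np.median(q[:,2]))
k=(s[:,2]>139)&(s[:,2]<152)&near;print('skirt',np.median(s[k,2]))
q=P.reshape(-1,3); r=np.hypot(q[:,0]-565.4,q[:,1]+95.6); k=(q[:,2]>125)&(q[:,2]<138)&(r<95);print('xbar',k.sum(),cv2.minAreaRect(q[k][:,:2].astype(np.float32)))
E
```

```text
11.5 [565.71252197 -95.71114376 270.15150336] [-0.47754458  0.14863387  0.09510515]
((565.2144775390625, -95.5940170288086), (58.03252410888672, 15.584750175476074), 6.681288719177246) 174.25732812008005
skirt 144.30531558178947
xbar 2916 ((565.560302734375, -99.1351547241211), (183.81101989746094, 41.96853256225586), 8.68861198425293)
```

View pics/wrist6.png

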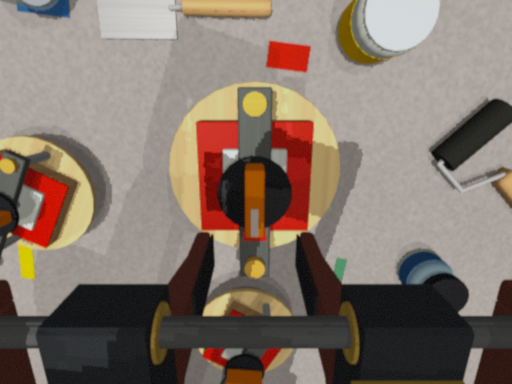

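The bar, the white stripe (255,222), the red mark (255,238) and both bolts (254,104 and 255,268) lie on one line. The heights are back at their starting values (174.3 and 144.3 mm). I'm handing in the job.

```bash
python3 - <<'E'
from h import *
print(ctrl.close_job())
E
```

```text
the job is handed in; nothing more can be done
None
```

The knob on the largest press, at about (565, -95) mm, is tight against its stop as far as my last checks show, and I have handed the job in. I gripped the orange bar, pressed it down with about 12 N (roughly 7–8 mm, worked out from the force) and turned it about 104° clockwise in one grip. I then raised it, let go and retracted, by about 11.5 s.

- **Stop reached:** the bar, its white stripe, the red mark and the crossbar bolts lined up in the last wrist picture. Wrist-joint torque rose from 0.09 to 0.16 N m over the final 3°.
- **Released:** the bar top (174.3 mm) and skirt (144.3 mm) are back at their starting heights, and the wrist force is near zero.
- **Checks that disagreed or were not made:**
  - **Crossbar angle:** a rough depth fit put the crossbar 2° off the bar. The fit was poor, and 2° is well inside the 11° allowed.
  - **Wrist moment:** the vertical moment reading was noisy and changed sign near the stop, so I relied on the pictures and the joint torque.
  - **Bystanders:** I saw no bystander contact but did not re-measure their positions.

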